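# Clamp a row of books with a notched sliding bookend

### The job

Close the sliding bookend on the three pocket books: lift its release bar and, holding it up, slide the bookend towards the books until they are tight against the end plate and the sprung pad is pressed most of the way in but not bottomed out. Then let go of the bar so that the catch drops into a notch and the pad keeps firm spring pressure on the books; leave the books upright and the other things on the desk alone.

Things in the scene. Friction and masses are not known exactly. Their poses are not given: they have to be found in the camera images.
- rack: Fixed book rack: light wood base board 130 x 360 x 12 mm (its x, y, z) on the desk with two low aluminium guide rails. Origin: centre of the underside, z up; y runs along the rails: books and end plate at the -y end, sliding bookend at the +y end. Place and yaw (within 23 degrees) differ each time.
- end_zone (a point): Point on the rack's centre line at rack y = -140 mm, 60 mm above the desk. The upright wooden end plate (116 mm wide, 98 mm tall), screwed to the board, has its face towards the books within 10 mm of this point along rack y, at a different place each time, which is not tracked: look or feel for it.
- notches (a point): Point on the rack's centre line at rack y = +85 mm, 12 mm above the desk. From about here to y = -28 mm runs a steel notch strip: upright-sided teeth, pitch 7 mm, 2.4 mm thick, gaps 4.6 mm, 8 mm tall, the whole shifted by up to 3.5 mm along y each time (not tracked). On the +y side of this point it is plain, and there the catch is parked at the start.
- carriage: The sliding bookend: aluminium block 104 x 64 mm, top 52 mm above the desk, upright plate (104 mm wide, top 107 mm above the desk) on its -y side. Origin: under the bar, 12 mm above the desk; axes as the rack's. Slides from rack y = +140 to -40 mm, starts at +100 to +130, friction 1 to 2 N, drag 4 N at 0.1 m/s. The catch blocks it at the teeth either way unless the bar is up 6 mm or more.
- pad_face (a point): Where the centre of the sprung pad's face is when unpressed: 60 mm to -y of the bar, 70 mm above the desk (does not follow the pressing). Dark rubber pad 94 x 62 mm on spring pins before the plate; gives 15 mm at 1 N per mm, then is hard on its stop. Once the bar is let go it pushes the bookend back until the catch drops in: up to 7.5 mm, so up to 7.5 N of pressure is lost.
- bar_grip (a point): Centre of the release bar: black, 84 mm long across the rack (rack x), 12 mm thick along rack y, 14 mm tall, centre 140 mm above the desk when down. It stands on two 8 mm rods 32 mm either side of its middle, free between them for 80 mm below. Can be gripped from above in the middle, fingers on its -y and +y faces.
- bar (a joint): Lift of the release bar (m): 0 = down, catch fully in a notch (or in the parking part); about 0.005 = catch resting on top of a tooth; upper stop at 0.014. A spring pulls it down: with its weight about 6 N at the bottom and 9 N at the top.
- book_inner: Pocket book 26 mm thick (rack y), 110 mm long (rack x), 94 mm tall, standing on its long edge, next to the end plate with 3 to 14 mm of air before it. Origin: centre of its underside; the books stand on the base board, 12 mm above the desk. Each book weighs 80 to 120 g.
- book_middle: Pocket book 30 mm thick, 104 mm long, 90 mm tall, standing beside the inner book. Origin: centre of its underside.
- book_outer: Pocket book 24 mm thick, 112 mm long, 94 mm tall, beside the middle one on the bookend's side; the pad meets this one. Origin: centre of its underside. The three form a row 80 mm thick plus up to 1 mm of air, which slides on the board with less than 3 N. More than 20 N of pad pressure is too much for them.
- phone: Dark phone lying on the desk left of the rack, 146 x 72 x 8 mm: leave alone.
- stapler: Stapler, 135 x 34 x 46 mm, on the desk right of the rack, on the robot's side: leave alone.
- measuring_tape: Dark measuring tape, 72 x 26 x 56 mm, right of the rack, behind: leave alone.
- tape_roll_2: Larger roll of tape, 67 mm across, 22 mm tall, right of the rack, behind: leave alone.

How it is judged:
By the outcome, as a careful person would: the job done as asked, in the order asked, and still so for the second after the job is handed in, with the robot touching nothing.
It also fails if it takes over 51 s, if anything falls off the work surface, if the arm or the gripper's body presses on something with over 40 N, if the wrist force passes 120 N, or if a joint passes its speed limit or range.

### The arm

A 6-joint arm with a two-finger parallel gripper is mounted at the origin on a cart in front of the work surface, level with it; the furniture and walls round the work are solid. World frame = base frame: x ahead of the robot, y to its left, z up, the work surface at z = 0. Lengths are in m, angles in degrees, forces in N, time in s.
With the tool pointing down it reaches from about 0.35 to 0.875 m from the base axis. Payload 4.2 kg.
Tool frame: the origin (TCP) lies midway between the tips of the shut fingers; the grasp point (between the pads) lies 19 mm behind it; z points along the fingers, y is the line along which they close (so a half turn about z gives the same grasp; the last joint's range is limited). The gripper opens to 87 mm and grips with 3 to 60 N. Pads are 19 mm wide; open, the fingers measure 117 mm over their backs; the gripper's body (75 mm by 190 mm) begins 51 mm behind the grasp point.
Start: joints at [-48.438, 22.042, 0.453, 0, -68.411, -14.817], TCP at [0.281, -0.558, 0.223] pointing down, gripper open.
Joint ranges: [-179.83, 179.83], [-69.29, 118.12], [-61.27, 80.66], [-181.25, 117.63], [-171.15, -9.14], [-177.46, 177.46]. Speed limits (degrees/s): [159.86, 159.86, 180, 180, 180, 180].

### API

Orientations are given as [roll, pitch, yaw] about the fixed x, y, z axes, in that order (R = Rz(yaw) Ry(pitch) Rx(roll)).
In Python, from workcell import env gives the robot as it stands. The module is installed in compiled form; this text tells all that it offers. Calls block until the motion is done:
- env.goto(position, orientation): joint-space move of the TCP to a pose.
- env.move_straight(position, rotation=None, rate=0.15, force_limit=None): straight line of the TCP; rotation=None keeps the orientation; rate is the mean speed in m/s. With force_limit (N) it stops when the force on the tool has changed by that much, and returns True; else False.
- env.set_joints(angles): joint-space move.
- env.gripper_to(opening, grasp_force=None): opening from 0.0 (shut) to 1.0 (fully open); grasp_force is the grip in N (None keeps the last); returns when the fingers have stopped.
- env.dwell(seconds).
- env.inverse_kinematics(position, orientation): joint angles nearest the present ones, or None.
- env.read_state(): the state.
- env.grab_frame(name): name is "side" or "top"; returns a dict with "image" (420x560x3 uint8, blue, green, red), "fx", "fy", "cx", "cy" (pixels), "position" and "orientation" of the camera in the world. Camera axes: x right, y up, looking along -z (the intrinsics and any distortion apply to the point x, -y, -z); pixel columns grow to the right and rows downward; lengths in m; the calibration is good to about 2 mm. A picture is of the moment at which its call begins. There is no depth.
A pose or a line that the arm cannot do raises env.Unreachable and nothing moves.
- env.close_job(): hands the job in; it is judged then, once.
Trained networks look in a picture, given as the dict that the camera call returned (one of the last four; its "shot" number tells which), for a name from the list of things; names that differ only in an ending like _2 or _b are one class to them, and where a whole thing is asked for, a point or a joint stands for the part that bears it (a point fixed in the world has none). Each returns a list of dicts, best first, with "score" (0 to 1); they miss things now and then, are a little off and sometimes report something else, mostly with a low value. They report only what shows in the picture. A call takes as long as a camera call.
- env.search_frame(picture, thing): "xyz" ([x, y, z] in m, in world coordinates, good to about 4 mm: the middle of the surface that is visible of it).
- env.trace(picture, thing): "mask" (420x560 bool, what is visible of it).
The state is a dict: "clock": time; "joint_positions": joint angles; "qvel": joint speeds; "joint_torque": joint torques, N m; "position": TCP position; "tool_rot": TCP orientation; "force": force on the tool from outside, world axes, zero at the start; "wrist_torque": the same for the moment, N m; "opening": opening from 0.0 (shut) to 1.0 (fully open); "finger_force": force on a finger pad.
Only numpy, scipy, OpenCV 4.12 (cv2) and the standard library are available. Lean on these libraries where they do the work, as an engineer would, in place of code of your own. Each camera call takes 0.05 s, during which the arm holds its last target. There are 200 camera calls.

## Working session

There is one attempt and no reset: what is moved stays moved. The work goes in short steps, each a Python script; the robot and the scene stay as the last script left them, time stands still between calls to the robot, and variables do not carry over. Pictures are saved under pics/ and viewed, at most 10 in all, crops included, and the job is handed in when it is done.

```bash
mkdir -p pics
cat > h.py <<'E'
import numpy as np, cv2
from scipy.spatial.transform import Rotation as R
from workcell import env
def cam(p):
    o=np.array(p["orientation"],float)
    M=o if o.shape==(3,3) else R.from_euler('xyz',o,degrees=True).as_matrix()
    return M,np.array(p["position"],float)
def proj(p,X):
    M,t=cam(p); c=(np.atleast_2d(X)-t)@M
    return np.c_[p["cx"]+p["fx"]*c[:,0]/-c[:,2], p["cy"]+p["fy"]*-c[:,1]/-c[:,2]]
def ray(p,uv,z):
    M,t=cam(p); uv=np.atleast_2d(uv).astype(float)
    d=np.c_[(uv[:,0]-p["cx"])/p["fx"],-(uv[:,1]-p["cy"])/p["fy"],-np.ones(len(uv))]@M.T
    return t+d*((z-t[2])/d[:,2])[:,None]
E
python3 - <<'E'
from h import *
for n in("side","top"):
    p=env.grab_frame(n); cv2.imwrite(f"pics/{n}0.png",p["image"])
    print(n,{k:v for k,v in p.items() if k!="image"})
    for t in("rack","carriage","bar_grip","bar","pad_face","book_inner","book_middle","book_outer","end_zone"):
        try: print(t,[(np.round(d["xyz"],4).tolist(),round(d["score"],2)) for d in env.search_frame(p,t)[:2]])
        except Exception as e: print(t,repr(e))
print(env.read_state())
E
```

```text
side {'fx': 527.7647674643166, 'fy': 527.7647674643166, 'cx': 286.16856214513496, 'cy': 212.1508332333468, 'position': array([0.66525125, 1.62841114, 0.71077283]), 'orientation': array([ 68.17634942,   1.02566277, 175.6788693 ]), 'shot': 1}
rack [([0.5609, 0.2605, 0.0499], 0.97)]
carriage [([0.5616, 0.2585, 0.1338], 0.74), ([0.561, 0.2557, 0.0693], 0.7)]
bar_grip [([0.562, 0.2569, 0.1312], 0.75)]
bar [([0.5596, 0.2607, 0.1332], 0.85), ([0.5599, 0.2641, 0.0505], 0.64)]
pad_face []
book_inner []
book_middle [([0.5369, 0.0648, 0.0994], 0.42)]
book_outer []
end_zone [([0.5561, 0.2625, 0.0523], 0.96)]
top {'fx': 510.29606509480686, 'fy': 510.29606509480686, 'cx': 284.76698891578116, 'cy': 213.0787117651755, 'position': array([-0.14410831,  0.31620092,  1.27583293]), 'orientation': array([  32.0283267 ,    0.78973401, -104.35797558]), 'shot': 2}
rack [([0.5322, 0.2183, 0.0078], 0.77)]
carriage [([0.5423, 0.2468, 0.0479], 0.97), ([0.5079, 0.0474, 0.1053], 0.51)]
bar_grip [([0.5486, 0.2568, 0.1443], 0.69), ([0.5311, 0.2187, 0.0095], 0.33)]
bar [([0.546, 0.2552, 0.1468], 0.58)]
pad_face [([0.
[... 234 characters left out ...]
 0.35)]
{'clock': 1.0, 'joint_positions': array([-4.84390344e+01,  2.20396154e+01,  4.51833538e-01, -1.98900758e-04,
       -6.84100583e+01, -1.48158756e+01]), 'qvel': array([ 0.030531  , -0.13051313,  0.03954355,  0.00430053,  0.01988589,
       -0.01247029]), 'joint_torque': array([ 1.48862832e-04, -3.90477097e+01,  1.87624168e+01,  4.22450736e+00,
        1.54649047e-02, -2.09197890e-05]), 'position': array([ 0.28126768, -0.55810725,  0.2225659 ]), 'tool_rot': array([-1.79997959e+02,  7.31107240e-04, -1.53254983e+02]), 'force': array([-0.05213634,  1.08504121, -0.06472786]), 'wrist_torque': array([ 0.03598795, -0.02973613, -0.00992368]), 'finger_force': 0.0, 'opening': 0.9995739170366733}
```

View pics/top0.png

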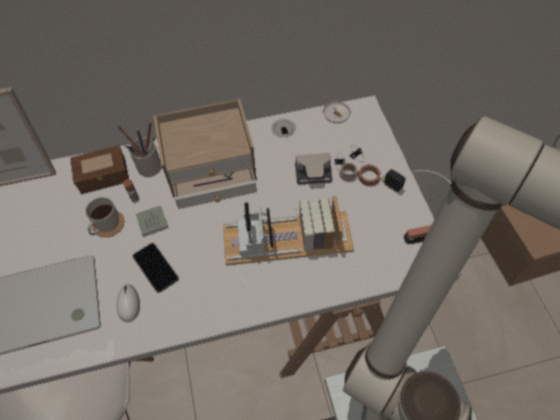

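View pics/side0.png

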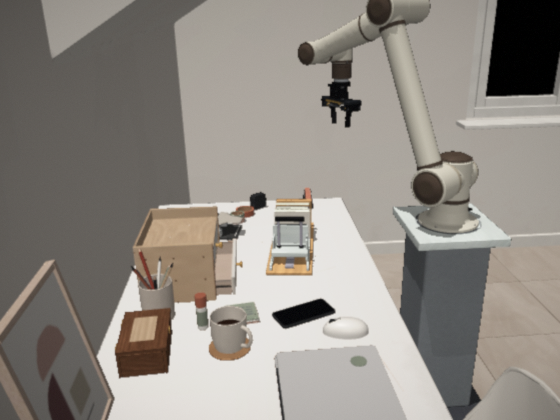

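Top view: the rack board spans about (223,245)–(352,235), with the bar near (248,217), books near (318,223) and the end plate near (337,220). Side view: the carriage and bar are at about (290,235) and the drawer box is well to the left. I'll now fit the rack pose.

```bash
cat > fit.py <<'E'
from h import *
from scipy.optimize import minimize
P={n:env.grab_frame(n) for n in("top","side")}
bar={}
for n,p in P.items():
    for t in("rack","bar_grip","bar"):
        r=env.trace(p,t)
        for d in r[:2]:
            m=d["mask"]; ys,xs=np.nonzero(m); print(n,t,round(d["score"],2),m.sum(),xs.mean().round(1),ys.mean().round(1),xs.min(),xs.max(),ys.min(),ys.max())
im=P["top"]["image"]; hsv=cv2.cvtColor(im,cv2.COLOR_BGR2HSV)
w=np.zeros(im.shape[:2],bool); w[195:270,215:360]=1
m=(hsv[...,0]>5)&(hsv[...,0]<22)&(hsv[...,1]>110)&(hsv[...,2]>60)&w
# board hull at z=.012, fit rectangle 130x360 to robot-side edge pixels
n,l,s,_=cv2.connectedComponentsWithStats(m.astype(np.uint8)); m=l==1+s[1:,4].argmax()
print("orange",m.sum())
def corners(v,z=.012,hx=.065,hy=.18,oy=0):
    c,sn=np.cos(v[2]),np.sin(v[2]); Rm=np.array([[c,-sn],[sn,c]])
    q=np.array([[-hx,oy-hy],[hx,oy-hy],[hx,oy+hy],[-hx,oy+hy]])@Rm.T+v[:2]
    return np.c_[q,np.full(4,z)]
ys,xs=np.nonzero(m); pts=np.c_[xs,ys].astype(float)
def cost(v):
    poly=proj(P["top"],corners(v)).astype(np.float32)
    big=np.zeros((300,580),np.uint8); cv2.fillPoly(big,[((poly-[215,195])*4).astype(np.int32)],1)
    ins=np.array([cv2.pointPolygonTest(poly,tuple(map(float,q)),True) for q in pts])
    return np.clip(-ins-0.3,0,4).sum()*3 + 0.0*big.sum() + np.abs(hull-cv2.contourArea(poly))*0
hull=0
# known size rect: minimise outside distance of board pixels (plate pixels clipped)
best=None
from itertools import product
for x,y,a in product(np.arange(.49,.57,.01),np.arange(.12,.20,.01),np.deg2rad(np.arange(-22,4,3))):
    k=cost((x,y,a)); best=min(best or (k,None),(k,(x,y,a)),key=lambda q:q[0])
r=minimize(cost,best[1],method="Nelder-Mead",options=dict(initial_simplex=[np.array(best[1])+d for d in ([0,0,0],[.005,0,0],[0,.005,0],[0,0,.03])]))
v=r.x; print(best[0],r.fun,v[:2],np.rad2deg(v[2])); np.save("rack.npy",v)
for nme,p,(x0,x1,y0,y1) in(("top",P["top"],(200,370,180,280)),("side",P["side"],(240,340,180,290))):
    k=4 if nme=="top" else 5; g=cv2.resize(p["image"][y0:y1,x0:x1],None,fx=k,fy=k,interpolation=cv2.INTER_CUBIC); g=cv2.convertScaleAbs(g,alpha=1.2)
    pl=((proj(p,corners(v))+.5-[x0,y0])*k).astype(np.int32); cv2.polylines(g,[pl],True,(0,0,255),1)
    cv2.imwrite(f"pics/{nme}1.png",g)
E
python3 fit.py
```

```text
top rack 0.58 3491 269.6 239.2 223 352 204 264
top bar_grip 0.63 95 247.3 220.5 245 250 204 240
top bar 0.69 93 247.2 218.5 245 249 205 232
side rack 0.74 2392 291.0 247.6 266 313 217 275
side bar_grip 0.79 309 290.9 225.9 275 304 217 258
side bar_grip 0.62 2239 291.0 247.5 266 313 217 275
side bar 0.62 216 288.5 223.6 275 303 217 244
side bar 0.44 2273 290.7 247.6 266 312 217 275
orange 353
0.0 0.0 [0.53 0.12] -22.0
```

View pics/top1.png

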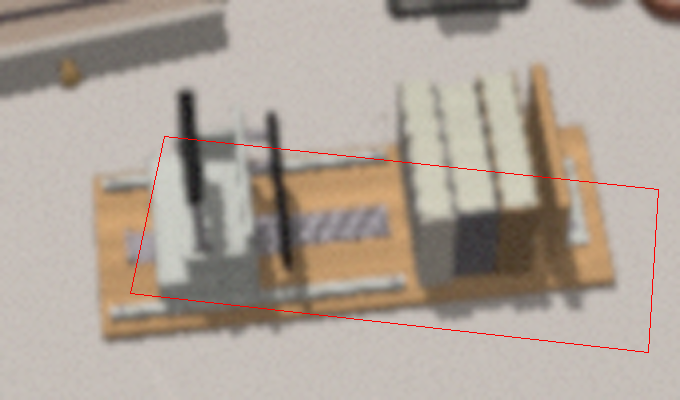

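View pics/side1.png

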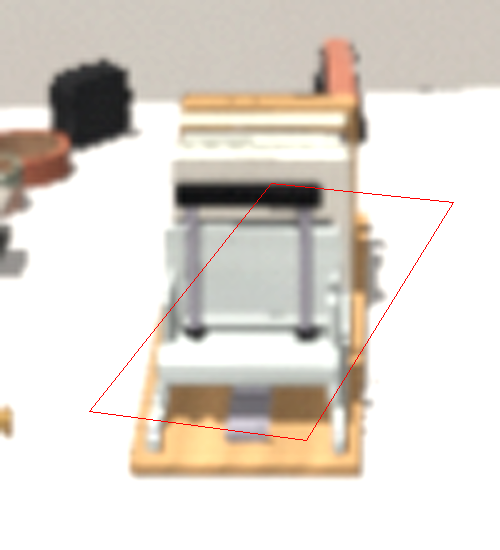

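Top crop: board corners at about (95,173), (104,332), (614,283) and (582,127), bar from (186,92) to (194,203), end plate top at (540,65)–(560,205). Side crop: bar from (175,183) to (321,207), board front top edge from (131,463) to (361,463). I'll fit the pose from these.

```bash
cat > fit2.py <<'E'
from h import *
from scipy.optimize import least_squares
T=env.grab_frame("top"); S=env.grab_frame("side")
ct=lambda q:np.array(q,float)/4+[200,180]-.4
cs=lambda q:np.array(q,float)/5+[240,180]-.4
def W(v,q):
    q=np.atleast_2d(q).astype(float); c,s=np.cos(v[2]),np.sin(v[2])
    return np.c_[q[:,:2]@np.array([[c,s],[-s,c]])+v[:2],q[:,2]]
tc=ct([[95,173],[104,332],[614,283],[582,127]]); tq=[[.065,.18,.012],[-.065,.18,.012],[-.065,-.18,.012],[.065,-.18,.012]]
sc=cs([[131,463],[361,463]]); sq=[[.065,.18,.012],[-.065,.18,.012]]
bt=ct([[187,92]]); bs=cs([[175,195],[321,195]])
def res(v):
    b=v[3]
    return np.r_[(proj(T,W(v,tq))-tc).ravel(),(proj(S,W(v,sq))-sc).ravel(),
      (proj(T,W(v,[[.042,b,.145]]))-bt).ravel(),(proj(S,W(v,[[.042,b+.006,.14],[-.042,b+.006,.14]]))-bs).ravel()]
r=least_squares(res,[.54,.17,-.15,.11]); v=r.x
print(v[:2].round(4),np.rad2deg(v[2]).round(2),"bar y",v[3].round(4)); print(r.fun.reshape(-1,2).round(1).tolist())
print("bar world",W(v,[[0,v[3],.14]]).round(4))
# end-plate face top corners (98+12 mm? tall) & books
for nm,uv,z in(("plate far top -face",(530,68),.11),("outer book top",(400,82),.106),("outer near top",(415,215),.106)):
    p=ray(T,ct([uv]),z)[0]; c,s=np.cos(v[2]),np.sin(v[2]); d=p[:2]-v[:2]; print(nm,(np.array([[c,s],[-s,c]])@d).round(4))
np.save("rack.npy",v)
yaw=np.rad2deg(v[2])
for dy in(0,180):
    o=[180,0,yaw+dy]
    for q in([0,v[3],.22],[0,v[3],.121],[0,-.02,.131]):
        print(dy,q,np.round(env.inverse_kinematics(W(v,[q])[0].tolist(),o),1))
E
python3 fit2.py
```

```text
[0.5482 0.1507] -8.14 bar y 0.1019
[[-0.8, 0.6], [-1.0, 1.1], [0.5, -0.1], [0.6, -0.2], [-0.8, -1.4], [-0.1, -0.6], [0.1, -0.4], [-0.3, 0.1], [0.2, 0.3]]
bar world [[0.5626 0.2516 0.14  ]]
plate far top -face [ 0.0559 -0.1321]
outer book top [ 0.0576 -0.0424]
outer near top [-0.0479 -0.0393]
0 [0, np.float64(0.1019033525971405), 0.22] [ 39.1  21.3  -1.1   0.  -67.6  42.7]
0 [0, np.float64(0.1019033525971405), 0.121] [ 39.1  26.1  -8.6   0.  -55.3  42.7]
0 [0, -0.02, 0.131] [ 30.   20.6 -16.    0.  -53.4  51.8]
180 [0, np.float64(0.1019033525971405), 0.22] [  39.1   21.3   -1.1   -0.   -67.6 -137.3]
180 [0, np.float64(0.1019033525971405), 0.121] [  39.1   26.1   -8.6   -0.   -55.3 -137.3]
180 [0, -0.02, 0.131] [  30.    20.6  -16.    -0.   -53.4 -128.2]
```

```bash
cat >> h.py <<'E'
v=np.load("rack.npy"); yaw=float(np.rad2deg(v[2])); O=[180,0,yaw]
c_,s_=np.cos(v[2]),np.sin(v[2]); A=np.array([[c_,-s_],[s_,c_]])
def w(x,y,z): return [*(A@[x,y]+v[:2]),z]
def st(n=1):
    L=[]
    for i in range(n):
        s=env.read_state(); f=np.array(s["force"]); p=np.array(s["position"])
        q=A.T@(p[:2]-v[:2]); g=A.T@f[:2]; L.append([s["clock"],*(1000*q),1000*p[2],*g,f[2],s["opening"],s["finger_force"]])
        if i<n-1: env.dwell(.05)
    return np.mean(L,0)
E
python3 - <<'E'
from h import *
np.set_printoptions(suppress=True,precision=2)
b=v[3]
env.goto(w(0,b,.24),O); env.gripper_to(.5,grasp_force=40)
print(st(3))
hit=env.move_straight(w(0,b,.122),rate=.08,force_limit=8); print(hit,st(3))
if not hit:
    env.gripper_to(0); print(st(4))
    q=st(); hit=env.move_straight(w(q[1]/1e3,q[2]/1e3,q[3]/1e3+.010),rate=.03); print(hit,st(4))
p=env.grab_frame("side"); cv2.imwrite("pics/side2.png",cv2.resize(p["image"][170:290,230:350],None,fx=4,fy=4))
E
```

```text
[  5.54  -0.01 101.93 240.01   0.06  -0.31   0.16   0.5    0.  ]
False [  7.27   0.25 102.14 122.59   0.34  -0.04   0.35   0.5    0.  ]
[  8.04   0.04 102.16 122.01  -0.47   1.78  -0.54   0.13  40.  ]
False [  8.68  -0.11 101.67 131.46   3.15   0.21  -7.72   0.13  40.  ]
```

View pics/side2.png

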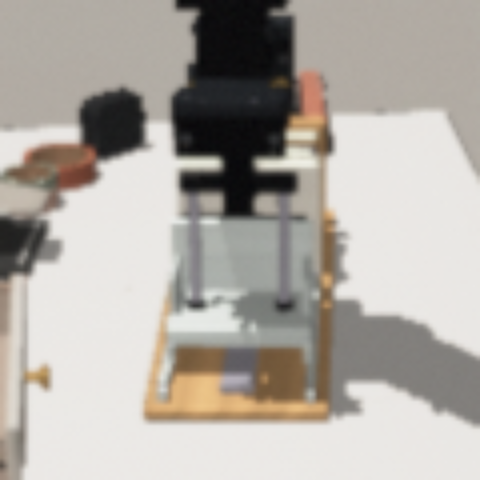

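The bar is gripped (11.3 mm) and lifted about 9.5 mm, with a downward force of 7.7 N. Next I slide it fast while free, then in small steps.

Run:
```python
from h import *
np.set_printoptions(suppress=True,precision=2)
z=.1318; x=st()[1]/1e3
print(env.move_straight(w(x,.040,z),rate=.08,force_limit=15),st(3))
if st()[2]<42:
  y=.040
  base=None
  while y>-.002:
    y-=.003; env.move_straight(w(x,y,z),rate=.03,force_limit=14); s=st(2); print(s[[0,1,2,3,4,5,6]])
    if s[5]>8: break
```

```text
False [  9.78   0.27  39.46 131.85   5.51  -1.04  -8.96   0.13  40.  ]
[ 10.1    0.3   36.97 131.9    5.18   0.58  -8.13]
[ 10.4    0.32  34.11 131.97   5.54   1.38  -7.8 ]
[ 10.7    0.37  31.17 132.01   4.97   1.14  -7.76]
[ 11.     0.38  28.18 132.02   5.67   1.38  -7.91]
[ 11.3    0.41  25.19 132.04   5.35   0.77  -7.88]
[ 11.6    0.43  22.2  132.06   5.14   1.73  -8.09]
[ 11.9    0.45  19.22 132.06   5.53   0.28  -8.95]
[ 12.2    0.46  16.54 132.1    5.03   1.65  -7.21]
[ 12.5    0.5   13.7  132.13   5.53   2.74  -8.19]
[ 12.8    0.53  10.73 132.15   5.21   2.5   -8.19]
[ 13.1    0.55   7.77 132.16   4.68   2.84  -8.12]
[ 13.4    0.58   5.02 132.2    4.96   2.53  -7.76]
[ 13.7    0.61   2.6  132.23   4.66   5.04  -7.69]
[ 14.     0.68   0.31 132.32   4.24   6.43  -7.75]
[ 14.3    0.71  -1.91 132.38   3.34   8.44  -7.6 ]
```

Run:
```python
from h import *
np.set_printoptions(suppress=True,precision=2)
z=.1318; x=0; y=-.005
while y>-.025:
    y-=.0012; env.move_straight(w(x,y,z),rate=.02,force_limit=10); s=st(6); print(y,s[[0,1,2,3,4,5,6]])
    if s[5]>13.2 or s[2]<-7.6: break
for n in("top","side"):
    p=env.grab_frame(n); a=(170,270,205,365) if n=="top" else (170,290,230,350)
    cv2.imwrite(f"pics/{n}3.png",cv2.resize(p["image"][a[0]:a[1],a[2]:a[3]],None,fx=4,fy=4))
```

```text
-0.0062 [ 14.7    0.76  -2.62 132.37   2.28  10.1   -7.89]
-0.0073999999999999995 [ 15.2    0.78  -3.44 132.39   1.96  11.31  -7.97]
-0.0086 [ 15.7    0.8   -4.29 132.43   1.59  12.11  -8.09]
-0.0098 [ 16.2    0.83  -5.17 132.46   1.11  12.88  -7.66]
-0.011 [ 16.7    0.86  -6.07 132.48   1.05  13.78  -8.12]
```

View pics/top3.png

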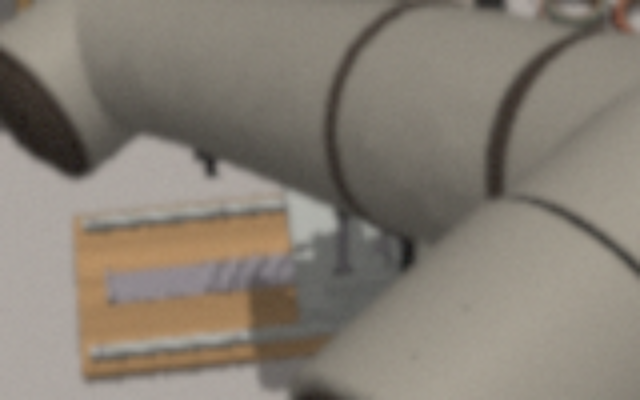

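The arm hides the rack in this view (only the notch strip at about (200,280) shows), so I rely on the forces. The pad is pressed about 12 mm. I'll press about 1 mm more, then lower the bar while still holding it to feel whether the catch enters a notch.

Run:
```python
from h import *
np.set_printoptions(suppress=True,precision=2)
y=-.0121
env.move_straight(w(0,y,.1318),rate=.02,force_limit=10); s=st(6); print(s[[0,1,2,3,4,5,6]])
for z in(.1295,.1275,.1265,.1255,.1245,.1235,.1225):
    hit=env.move_straight(w(0,y,z),rate=.02,force_limit=6); s=st(4); print(z,hit,s[[0,1,2,3,4,5,6]])
    if hit or s[6]>-3: break
```

```text
[ 17.3    0.87  -6.87 132.51   0.93  14.43  -8.32]
0.1295 False [ 17.77   0.88  -6.87 130.25   0.09  14.73  -7.19]
0.1275 False [ 18.17   0.88  -6.86 128.35   0.49  14.63  -7.22]
0.1265 False [ 18.57   0.9   -6.87 127.42   0.26  14.55  -7.02]
0.1255 False [ 18.97   0.9   -6.87 126.46   0.21  14.28  -7.2 ]
0.1245 False [ 19.37   0.9   -6.86 125.5    0.15  14.37  -6.96]
0.1235 False [ 19.77   0.91  -6.86 124.56  -0.24  14.03  -6.31]
0.1225 False [ 20.17   0.91  -6.86 123.6   -0.14  14.79  -6.45]
```

The catch entered a notch: lift is down to 1.6 mm with no tooth contact. Now I let go and retreat.

Run:
```python
from h import *
np.set_printoptions(suppress=True,precision=2)
env.move_straight(w(0,-.0121,.1213),rate=.02,force_limit=6); print(st(3))
q=st(); env.gripper_to(.45); print(st(3))
print(env.move_straight(w(0,q[2]/1e3,.25),rate=.08,force_limit=6),st(3))
env.goto(w(-.1,-.3,.30),O); print(st())
T=env.grab_frame("top");S=env.grab_frame("side")
for n,p,t in(("top",T,"bar_grip"),("side",S,"bar_grip")):
    print(n,[(np.array(d["xyz"]).round(4).tolist(),(A.T@(np.array(d["xyz"])[:2]-v[:2])).round(4)) for d in env.search_frame(p,t)[:2]])
a=cv2.resize(T["image"][180:280,205:365],None,fx=5,fy=5); cv2.imwrite("pics/top4.png",a)
b=cv2.resize(S["image"][170:290,230:350],None,fx=5,fy=5); cv2.imwrite("pics/side4.png",b)
```

```text
[ 20.54   0.9   -6.85 122.44  -0.52  13.72  -6.23   0.13  40.  ]
[ 21.42  -0.01 -12.29 121.31   0.09  -0.34  -0.22   0.45   0.  ]
False [ 23.28  -0.18  -6.98 249.48   0.24  -0.2   -0.08   0.45   0.  ]
[  24.52  -99.5  -299.48  299.79   -0.25   -0.42   -0.41    0.45    0.  ]
top [([0.5369, 0.1453, 0.1474], array([-0.01, -0.01])), ([0.509, 0.0662, 0.1016], array([-0.03, -0.09]))]
side [([0.5455, 0.1481, 0.133], array([-0., -0.]))]
```

View pics/top4.png

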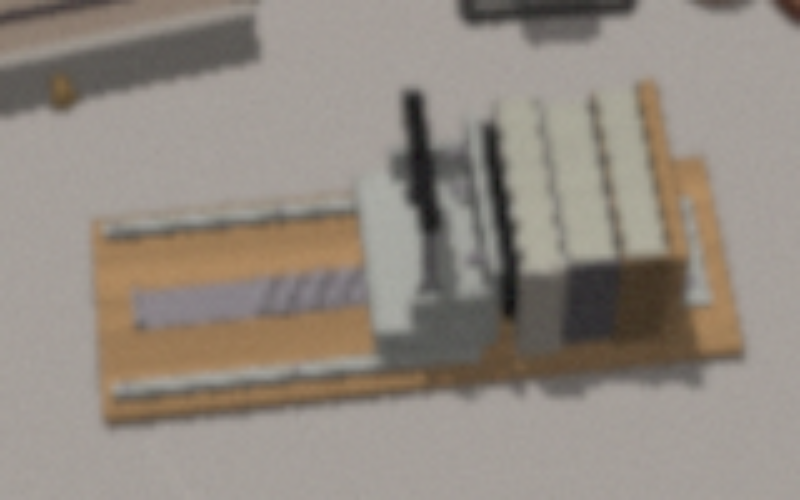

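View pics/side4.png

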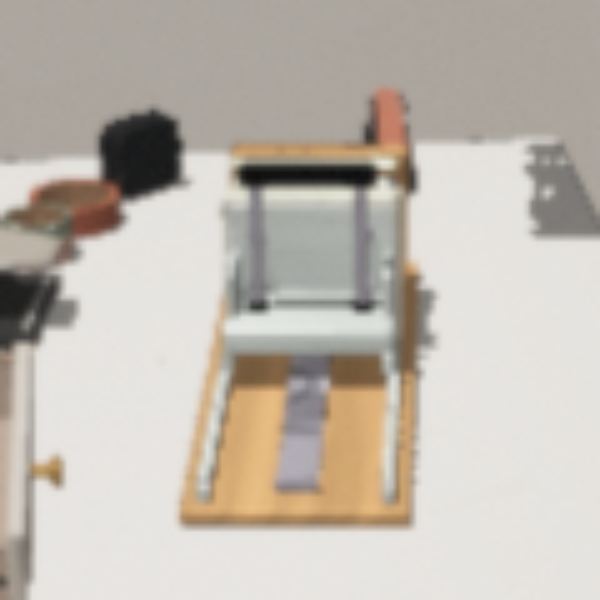

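The books stand upright and tight against the end plate (at about (500–660,180)). The pad sits against the outer book, the bar is down, and the robot is clear.

```bash
python3 -c "
from workcell import env
print(env.close_job())"
```

```text
the job is handed in; nothing more can be done
None
```

I closed the bookend on the three books and handed the job in at about 25 s of the 51 s. The catch went into a notch with the pad pressed about 13 mm of its 15 mm. The last pictures show the books upright and tight against the end plate, but I did not measure the pad pressure left after letting go.

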